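# Set up the soldering corner

## Robot

A 6-joint arm with a two-finger parallel gripper is mounted at the origin on a cart in front of the work surface, level with it; the furniture and walls round the work are solid. World frame = base frame: x ahead of the robot, y to its left, z up, the work surface at z = 0. Lengths are in m, angles in rad, forces in N, time in s.
With the tool pointing down it reaches from about 0.3 to 1 m from the base axis. Payload 5.1 kg.
Tool frame: the origin (TCP) lies at the very end of the fingers, on their centre line; the grasp point (between the pads) lies 19 mm behind it; y points along the fingers, x is the direction in which the jaws open and shut, and the axes are right-handed (so a half turn about y gives the same grasp; the last joint's range is limited). The gripper opens to 95 mm and grips with 3 to 60 N. Pads are 20 mm wide; open, the fingers measure 119 mm over their backs; the gripper's body (75 mm by 180 mm) begins 59 mm behind the grasp point.
Start: joints at [-1.263, 0.124, 1.65, -0, 1.367, -0.083], TCP at [0.248, -0.601, 0.215] pointing down, gripper open.
Joint ranges: [-2.61, 2.61], [-1.02, 2.33], [0.03, 2.71], [-1.35, 4.49], [0.32, 2.68], [-2.91, 2.91]. Speed limits (rad/s): [2.57, 2.57, 3.14, 3.14, 3.14, 3.14].

## Interface

Orientations are given as a 3x3 rotation matrix whose columns are the frame's x, y, z axes.
In Python, from workcell import move_ptp, line_to, goto_joints, set_gripper, dwell, solve_ik, state, snapshot, Unreachable, finish_job gives the robot as it stands. Calls block until the motion is done:
- move_ptp(position, orientation): joint-space move of the TCP to a pose.
- line_to(position, rotation=None, speed=0.15, f_stop=None): straight line of the TCP; rotation=None keeps the orientation; speed is the mean speed in m/s. With f_stop (N) it stops when the force on the tool has changed by that much, and returns True; else False.
- goto_joints(angles): joint-space move.
- set_gripper(opening): opening from 0.0 (shut) to 1.0 (fully open); the grip force is fixed at half the most; returns when the fingers have stopped.
- dwell(seconds).
- solve_ik(position, orientation): joint angles nearest the present ones, or None.
- state(): the state.
- snapshot(name): name is "scene" or "side" or "wrist"; returns a dict with "img" (420x560x3 uint8, red, green, blue), "fx", "fy", "cx", "cy" (pixels), "pose" (4x4, takes a point from camera to world coordinates); the wrist camera has in their place "tool_from_camera" (4x4, takes a point from camera to tool coordinates, whose origin is the TCP and whose axes are the tool frame's). Camera axes: x right, y down, z forward; pixel columns grow to the right and rows downward; lengths in m; the calibration is good to about 2 mm. The wrist camera is an equidistant fisheye: a pixel r from the principal point sees the ray r / f radians off the axis. A picture is of the moment at which its call begins: read the wrist's pose just before it. There is no depth.
A pose or a line that the arm cannot do raises Unreachable and nothing moves.
- finish_job(): hands the job in, once; it reports no verdict.
The state is a dict: "clock": time; "joint_positions": joint angles; "joint_velocities": joint speeds; "effort": joint torques, N m; "position": TCP position; "tool_rot": TCP orientation; "ft_force": force on the tool from outside, world axes, zero at the start; "moment": the same for the moment, N m; "gripper_width": opening from 0.0 (shut) to 1.0 (fully open).
Only numpy, scipy, OpenCV 4.12 (cv2) and the standard library are available. Lean on these libraries where they do the work, as an engineer would, in place of code of your own. Each camera call takes 0.05 s, during which the arm holds its last target. There are 200 camera calls.

## Task

Get the soldering corner ready: from the tools lying along the front of the bench pick out the four soldering things and put each into its own holder standing round about. The iron goes on its two-saddle stand with its tip inside the metal heat guard, the flux syringe into the V rest with its needle over the little drip cup, the brass-wool tip cleaner upright into the large round dish and the solder reel flat into the smaller round dish with the wire eye, all fully seated. Leave the marker and the red screwdriver lying where they are.

Things in the scene. Friction and masses are not known exactly. Their poses are not given: they have to be found in the camera images.
- soldering_iron: Loose soldering iron, a pen 170 x 21 mm, dark sleeve with blue bands, thin metal tip; 50 g. Origin: mid-length, at its underside. +y along it to the blunt handle end; tip at y = -85 mm. Hold the sleeve, y = -17 to +88 mm, 18 mm wide, 19 high, best at y = +28 mm. Starts lying, tip away from the robot.
- tip_cleaner: Loose tip cleaner: round orange tin full of brass wool, 59 mm across; tin 23 mm high, wool up to 36 mm; 90 g. Origin: centre of its underside, z up. Take it across the outside; any yaw will do.
- solder_reel: Loose blue reel of solder wire lying flat, 49 mm across, 32 mm high, with a loose wire end; 160 g. Origin at its underside, z up; the reel's centre is at x = -2.5, y = +8 mm from it. Take it across the outside; any yaw will do.
- flux_syringe: Loose flux syringe, 102 mm long, lying: pale barrel 15 mm thick from y = -38 to +28 mm, thumb flange 26 mm wide at y = +27..30, plunger to +51, thin blue needle to -51 mm; 20 g. Origin: mid-length, at its underside, 8 mm below its axis; +y along it to the plunger. Starts with the needle away from the robot.
- iron_stand: Fixed iron stand: black foot 60 x 160 x 5 mm, origin its underside's centre, y along it; open-topped metal heat guard, 40 mm wide inside, 56 high, at y = -75..-12. Two grey U saddles (8 thick, y = +18 and +73; floors at z = 30, 26 wide, flared horns to 53); fingers pass between. Iron at home: its origin at x 0, y +18, z +30 mm of the stand, same +y.
- syringe_rest: Fixed syringe rest: black foot 50 x 84 x 5 mm, origin its underside's centre, y along it; metal drip cup 21 mm wide, 17 high, at y = -28. Two grey 45-degree V saddles (6 thick, y = -11 and +35; apex z = 24, top 42); fingers pass between, mid y = +12. Syringe at home: its origin at x 0, y +22, z +26.5 mm of the rest, same +y.
- cleaner_dish: Fixed dish for the tip cleaner, the larger round one: black square foot 90 x 90 mm, its top (the dish floor) at z = 5 mm; four grey curved lugs on the diagonals, 69 mm across inside, up to z = 19, edges sloping outwards. Gaps at least 25 mm wide between the lugs, along x and y, for fingers. Origin: centre of the foot's underside.
- reel_dish: Fixed dish for the solder reel, the smaller round one: black square foot 80 x 80 mm, its top (the dish floor) at z = 5 mm; four grey curved lugs on the diagonals, 57 mm across inside, up to z = 19, edges sloping outwards; thin wire eye 41 mm high at x = -34, y = -30. Gaps of 22 mm between the lugs, along x and y. Origin: centre of the foot's underside.
- marker: Loose marker pen, white with red cap, 135 x 16 mm, lying across behind the things. Not wanted: leave it. Origin: mid-length, at its underside; y along it.
- driver_hex_red: Loose small screwdriver with red handle, 173 x 18 mm, lying along the wooden riser at the right. Not wanted: leave it. Origin: mid-length, at its underside; y along it.

How it is judged:
By the outcome, as a careful person would: the job done as asked, in the order asked, and still so for the second after the job is handed in, with the robot touching nothing.
It also fails if it takes over 128 s, if anything falls off the work surface, if the arm or the gripper's body presses on something with over 40 N, if the wrist force passes 120 N, or if a joint passes its speed limit or range.

## Working session

There is one attempt and no reset: what is moved stays moved. The work goes in short steps, each a Python script; the robot and the scene stay as the last script left them, time stands still between calls to the robot, and variables do not carry over. Pictures are saved under pics/ and viewed, about 12 in all and at most 16, crops included, and the job is handed in when it is done.

```bash
ls; mkdir -p pics; python3 - <<'E'
from workcell import *
import cv2,json,numpy as np
s=state(); print(s['clock'],s['position'],s['tool_rot'],s['gripper_width'])
for n in("scene","side"):
    d=snapshot(n); cv2.imwrite(f"pics/{n}0.png",d["img"][:,:,::-1]); print(n,d['fx'],d['fy'],d['cx'],d['cy'],np.round(d['pose'],4).tolist())
d=snapshot("wrist");cv2.imwrite("pics/wrist0.png",d["img"][:,:,::-1]);print({k:(np.round(v,4).tolist() if k!='img' else 0) for k,v in d.items()})
E
```

```text
pics
0.0 [ 0.24742166 -0.60037777  0.21340365] [[ 3.80975967e-01 -5.93400041e-04  9.24584750e-01]
 [-9.24582685e-01  1.96435044e-03  3.80976377e-01]
 [-2.04227986e-03 -9.99997895e-01  1.99722906e-04]] 1.0011524686666293
scene 484.2587517229601 484.2587517229601 280.6246756613762 205.89875738713408 [[-0.8541, -0.36, 0.3754, 0.0379], [-0.5201, 0.5891, -0.6184, 0.837], [0.0015, -0.7234, -0.6904, 0.9664], [0.0, 0.0, 0.0, 1.0]]
side 396.4736144404856 396.4736144404856 276.9707686883613 212.6222920791811 [[-0.8859, -0.2129, 0.4121, 0.1168], [-0.4637, 0.4236, -0.7781, 0.8187], [-0.0089, -0.8805, -0.474, 0.5418], [0.0, 0.0, 0.0, 1.0]]
{'img': 0, 'fx': 325.1923, 'fy': 325.1923, 'cx': 277.6146, 'cy': 211.3835, 'tool_from_camera': [[1.0, -0.0004, 0.0007, 0.0003], [-0.0008, -0.2488, 0.9686, -0.1703], [-0.0002, -0.9686, -0.2488, 0.0706], [0.0, 0.0, 0.0, 1.0]]}
```

View pics/scene0.png

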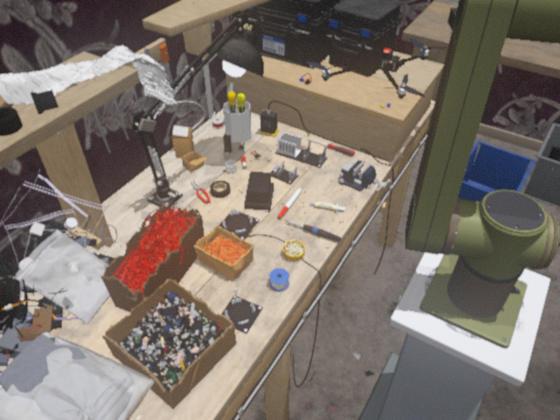

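View pics/side0.png

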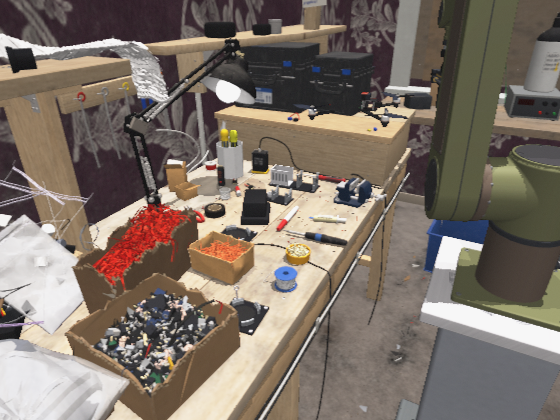

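```bash
cat > h.py <<'E'
from workcell import *
import cv2,numpy as np
def ray(d,u,v,tool=None):
    x=(u-d['cx'])/d['fx'];y=(v-d['cy'])/d['fy']
    if tool is None: P=d['pose'];r=np.array([x,y,1.])
    else:
        th=np.hypot(x,y);s=np.sin(th)/max(th,1e-9);r=np.array([x*s,y*s,np.cos(th)]);P=tool@d['tool_from_camera']
    return P[:3,3],P[:3,:3]@r
def hit(d,u,v,z,tool=None):
    o,r=ray(d,u,v,tool);return o+r*(z-o[2])/r[2]
def proj(d,p,tool):
    P=np.linalg.inv(tool@d['tool_from_camera']);q=P[:3,:3]@p+P[:3,3]
    th=np.arctan2(np.hypot(q[0],q[1]),q[2]);k=th/max(np.hypot(q[0],q[1]),1e-9)
    return np.array([d['cx']+d['fx']*k*q[0],d['cy']+d['fy']*k*q[1]])
def wrist():
    s=state();T=np.eye(4);T[:3,:3]=s['tool_rot'];T[:3,3]=s['position'];return snapshot("wrist"),T
def R(a):  # tool down; jaw axis x at world yaw a ; tool z = x cross y
    x=np.array([np.cos(a),np.sin(a),0]);y=np.array([0,0,-1.]);return np.column_stack([x,y,np.cross(x,y)])
def topdown(d,T,x0,x1,y0,y1,z,k=1000):
    """rectified picture of plane z; up=+x, left=+y; k px per m"""
    h=int((x1-x0)*k);w=int((y1-y0)*k)
    P=np.linalg.inv(T@d['tool_from_camera'])
    c,r=np.meshgrid(np.arange(w),np.arange(h));p=np.stack([x1-r/k,y1-c/k,np.full(r.shape,z)],-1)
    q=p@P[:3,:3].T+P[:3,3];rr=np.hypot(q[...,0],q[...,1]);f=np.arctan2(rr,q[...,2])/np.maximum(rr,1e-9)
    return cv2.remap(d['img'],(d['cx']+d['fx']*f*q[...,0]).astype(np.float32),(d['cy']+d['fy']*f*q[...,1]).astype(np.float32),cv2.INTER_LINEAR)
E
python3 - <<'E'
from h import *
d=snapshot("scene")
for n,u,v,z in[("reel",279,279,.016),("cleaner",293,250,.025),("iron tip",290,222,.01),("iron end",341,239,.01),("syr",330,207,.008),("marker",290,203,.008),("stand",300,150,.03),("rest",283,172,.03),("cdish",240,222,.005),("rdish",243,312,.005),("vise",357,175,.05),("black box",258,190,.03),("orange box",225,250,.04),("driver",340,150,.01),("lamphead",240,60,.35),("lampbase",165,195,0),("riserL",400,150,.0)]:
    print(n,hit(d,u,v,z).round(3))
im=d['img'][120:340,180:400];cv2.imwrite("pics/crop.png",cv2.resize(im,(600,600),interpolation=cv2.INTER_CUBIC)[:,:,::-1])
E
```

```text
reel [0.423 0.21  0.016]
cleaner [0.437 0.117 0.025]
iron tip [0.502 0.022 0.01 ]
iron end [0.354 0.006 0.01 ]
syr [ 0.436 -0.091  0.008]
marker [ 0.542 -0.046  0.008]
stand [ 0.629 -0.254  0.03 ]
rest [ 0.618 -0.132  0.03 ]
cdish [0.623 0.09  0.005]
rdish [0.449 0.329 0.005]
vise [ 0.413 -0.213  0.05 ]
black box [ 0.638 -0.025  0.03 ]
orange box [0.578 0.219 0.04 ]
driver [ 0.53  -0.346  0.01 ]
lamphead [ 0.763 -0.144  0.35 ]
lampbase [0.88 0.11 0.  ]
riserL [ 0.367 -0.461 -0.   ]
```

View pics/crop.png

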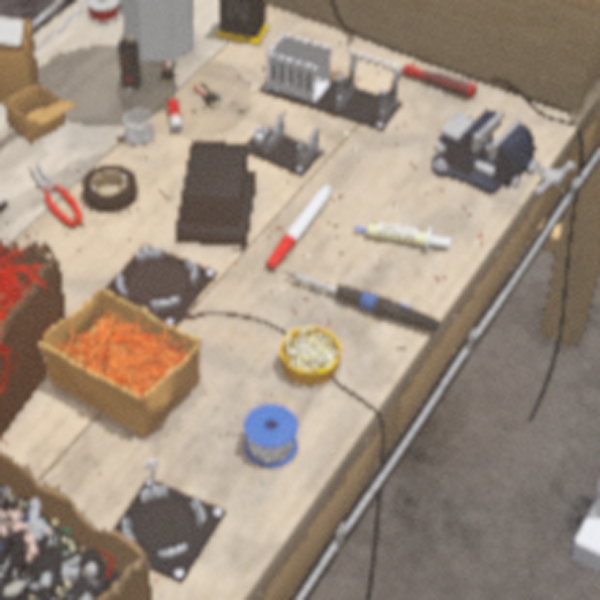

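```bash
python3 - <<'E'
from h import *
D=R(-np.pi/2)
s=state();line_to([0.247,-0.6,0.36],speed=.3)
move_ptp([0.25,-0.35,0.4],D);
for i,(x,y) in enumerate([(.43,-.12),(.43,.16)]):
    move_ptp([x,y,.32],D)
    d,T=wrist();np.savez(f"w{i}.npz",T=T,**d)
    y0=-.4 if i==0 else -.02
    cv2.imwrite(f"pics/top{i}.png",topdown(d,T,.33,.73,y0,y0+(.53 if i==0 else .45),0.0,1450)[:,:,::-1])
print(state()['clock'],state()['position'])
E
```

```text
4.1667 [0.43040262 0.15883632 0.3200803 ]
```

View pics/top0.png

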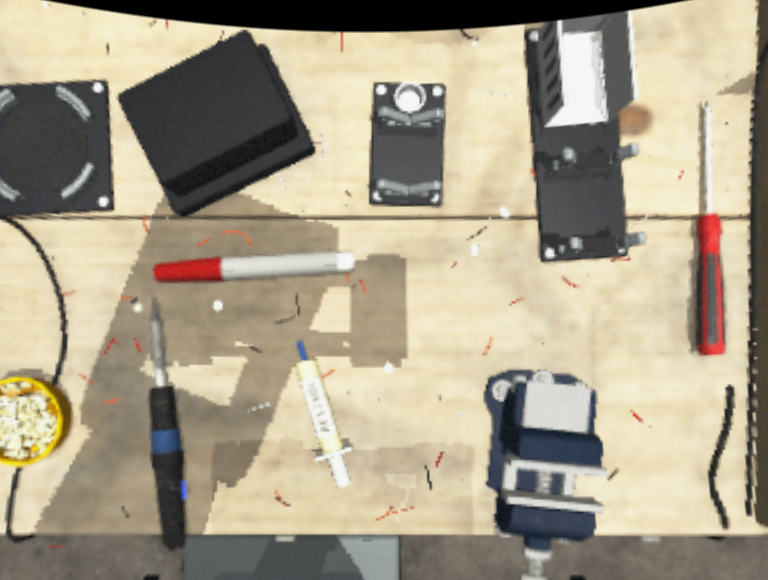

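View pics/top1.png

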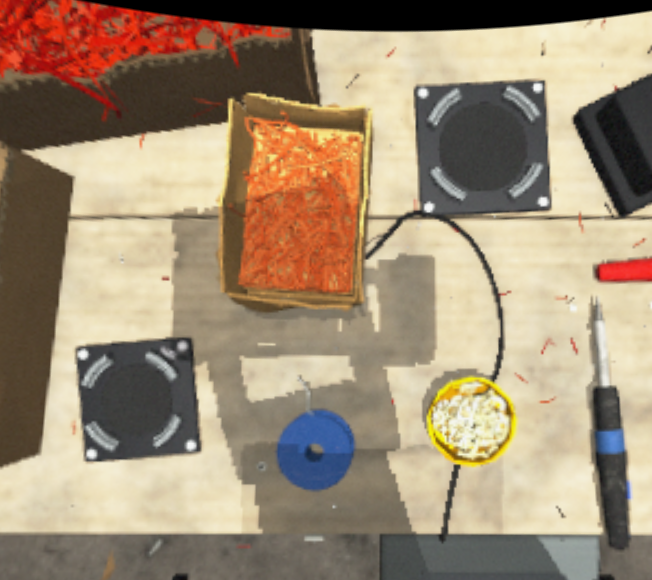

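```bash
python3 - <<'E'
from h import *
a,b=snapshot("scene"),snapshot("side")
o1,r1=ray(a,237,72);o2,r2=ray(b,230,90)
t=np.linalg.lstsq(np.column_stack([r1,-r2]),o2-o1,rcond=None)[0];print("lamp",o1+r1*t[0],o2+r2*t[1])
g=np.array([.412,.0116]);A=-np.pi/2+.073
move_ptp([*g,.12],R(A));set_gripper(.5)
hit_=line_to([*g,.002],speed=.1,f_stop=15);print(hit_,state()['position'])
set_gripper(0);print("w",state()['gripper_width']*95)
line_to([*g,.15],speed=.15);print("w",state()['gripper_width']*95)
y=np.array([-.998,-.060]);p=np.array([.6294,-.2665])+.046*y
move_ptp([*p,.20],R(-np.pi/2+.0601))
d,T=wrist();np.savez("w2.npz",T=T,**d)
cv2.imwrite("pics/st.png",topdown(d,T,.52,.74,-.37,-.16,0.005,2700)[:,:,::-1]);print(p,state()['position'],state()['clock'])
E
```

```text
lamp [ 0.76737544 -0.13373265  0.31807937] [ 0.76694787 -0.1340084   0.31801118]
False [0.41268842 0.01153517 0.00267384]
w 18.167299809583458
w 18.090485663639097
[ 0.583492 -0.26926 ] [ 0.58322584 -0.2678658   0.19983703] 10.55
```

View pics/st.png

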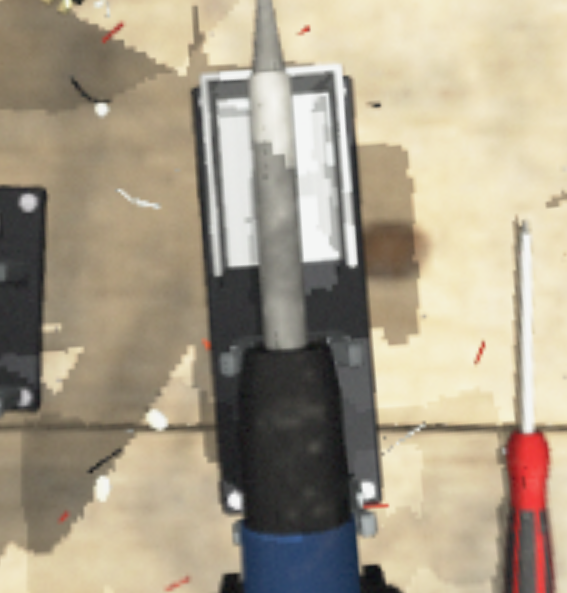

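```bash
python3 - <<'E'
from h import *
p=np.array([.5845,-.2697]);D=R(-np.pi/2+.065)
line_to([*p,.12],D,speed=.1);dwell(.3);print(state()['position'])
e=p-state()['position'][:2]; print("err",e)
print(line_to([*(p+e*.8),.0335],speed=.05,f_stop=8),state()['position'],state()['gripper_width']*95)
set_gripper(.45);dwell(.3)
line_to([*p,.13],speed=.15)
move_ptp([.53,-.26,.22],R(-np.pi/2))
d,T=wrist();np.savez("w3.npz",T=T,**d)
cv2.imwrite("pics/st2.png",topdown(d,T,.50,.74,-.37,-.1,0.03,2200)[:,:,::-1]);print(state()['clock'])
E
```

```text
[ 0.5848158  -0.26984623  0.12067531]
err [-0.0003158   0.00014623]
False [ 0.58449716 -0.26969488  0.03389884] 18.335912165964945
15.975
```

View pics/st2.png

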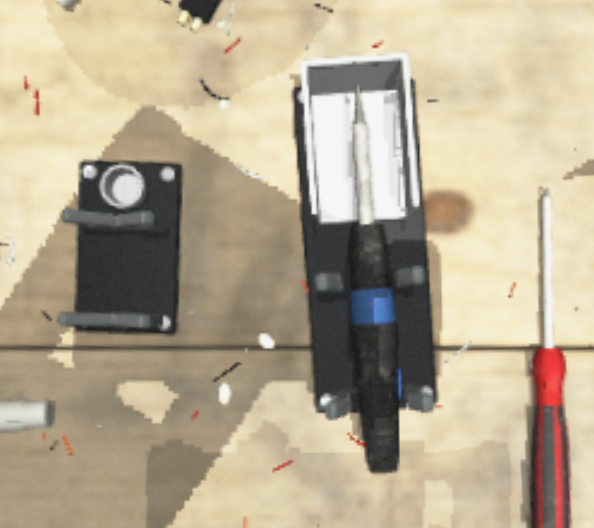

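```bash
python3 - <<'E'
from h import *
g=np.array([.4553,-.0897])
move_ptp([*g,.12],R(-np.pi/2+.298));set_gripper(.45);dwell(.2)
print(line_to([*g,.002],speed=.08,f_stop=15),state()['position'])
set_gripper(0);z0=state()['position'][2];print("w",state()['gripper_width']*95)
line_to([*g,.15],speed=.15);print("w",state()['gripper_width']*95)
p=np.array([.6175,-.1507]);D=R(-np.pi/2-.024)
move_ptp([*p,.15],D);dwell(.2)
line_to([*p,.09],D,speed=.1);dwell(.3);e=p-state()['position'][:2];print("err",e)
print(line_to([*(p+e*.8),z0+.0272],speed=.05,f_stop=8),state()['position'],state()['gripper_width']*95)
set_gripper(.4);dwell(.3)
line_to([*p,.13],speed=.15)
move_ptp([.55,-.16,.20],R(-np.pi/2))
d,T=wrist();np.savez("w4.npz",T=T,**d)
cv2.imwrite("pics/re.png",topdown(d,T,.52,.72,-.32,-.08,0.03,2400)[:,:,::-1]);print(state()['clock'])
E
```

```text
False [ 0.45581654 -0.08985249  0.00259302]
w 13.992046117427167
w 14.517967689775864
err [-0.00044477  0.00016246]
False [ 0.61742479 -0.15053575  0.02962462] 14.141142483782149
26.2167
```

View pics/re.png

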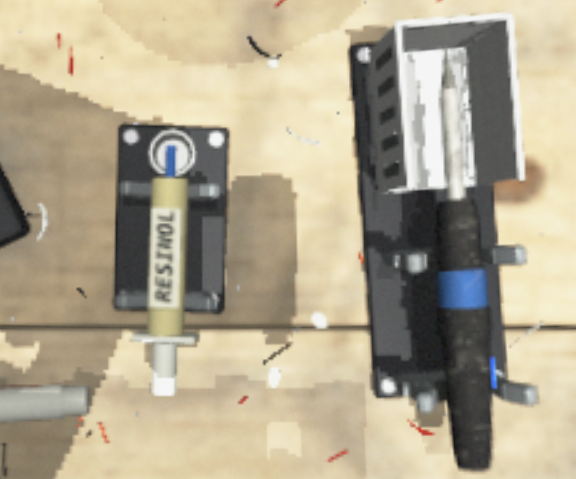

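```bash
python3 - <<'E'
from h import *
set_gripper(1.0)
move_ptp([.38,.16,.2],R(-np.pi/2));dwell(.2)
d,T=wrist();np.savez("w5.npz",T=T,**d)
out=[]
for n,z,lo,hi in[("cleaner",.023,(12,150,110),(35,255,255)),("reel",.032,(100,130,60),(125,255,255))]:
    t=topdown(d,T,.36,.50,.05,.27,z,3000);h=cv2.cvtColor(t,cv2.COLOR_RGB2HSV)
    m=cv2.morphologyEx(cv2.inRange(h,lo,hi),cv2.MORPH_OPEN,np.ones((5,5)))
    c=max(cv2.findContours(m,cv2.RETR_EXTERNAL,cv2.CHAIN_APPROX_NONE)[0],key=cv2.contourArea)
    (u,v),r=cv2.minEnclosingCircle(c);el=cv2.fitEllipse(cv2.convexHull(c))
    print(n,.50-v/3000,.27-u/3000,"r",r/3000,"ell",.50-el[0][1]/3000,.27-el[0][0]/3000,np.array(el[1])/3000)
    cv2.drawContours(t,[c],-1,(255,0,255),1);out.append(t)
move_ptp([.56,.1,.2],R(-np.pi/2));dwell(.2)
d,T=wrist();np.savez("w6.npz",T=T,**d)
out.append(topdown(d,T,.54,.70,.03,.25,.005,3000))
move_ptp([.40,.30,.2],R(-np.pi/2));dwell(.2)
d,T=wrist();np.savez("w7.npz",T=T,**d)
out.append(topdown(d,T,.38,.53,.22,.44,.005,3000))
o=[cv2.resize(x,None,fx=.6,fy=.6,interpolation=cv2.INTER_AREA)[:252] for x in out]
cv2.imwrite("pics/m.png",np.vstack([np.hstack(o[:2]),np.hstack([o[2][:270],cv2.copyMakeBorder(o[3],0,len(o[2])-len(o[3]),0,0,0)])])[:,:,::-1]);print(state()['clock'])
E
```

```text
cleaner 0.44223776245117186 0.10726119995117189 r 0.02989951833089193 ell 0.44235685221354165 0.10758498128255209 [0.05839989 0.05904273]
reel 0.42441753641764324 0.2088934987386068 r 0.0251259028116862 ell 0.42408738708496097 0.20901156107584637 [0.04769675 0.05004791]
31.1667
```

View pics/m.png

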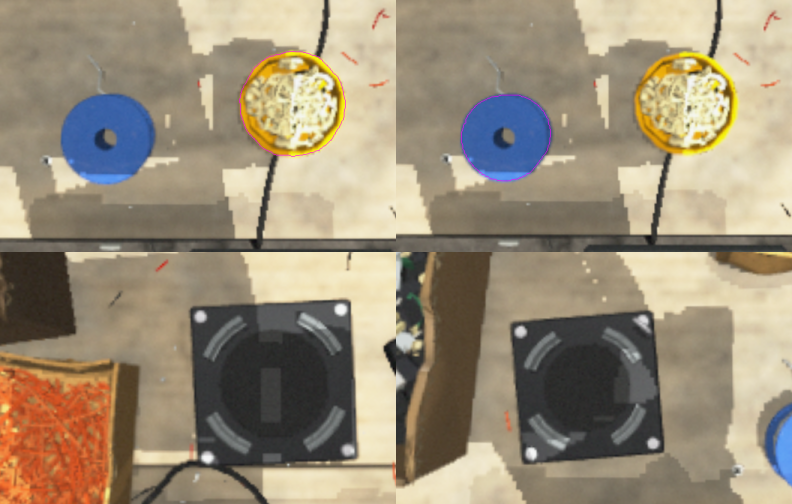

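```bash
python3 - <<'E'
from h import *
g=np.array([.4423,.1074]);A=.041
move_ptp([*g,.14],R(A));dwell(.2)
print(line_to([*g,.007],speed=.1,f_stop=12),state()['position'])
set_gripper(0);z0=state()['position'][2];print("w",state()['gripper_width']*95,z0)
line_to([*g,.14],speed=.15);print("w",state()['gripper_width']*95)
p=np.array([.6270,.0977])
move_ptp([*p,.14],R(A));dwell(.2)
line_to([*p,.07],speed=.1);dwell(.3);e=p-state()['position'][:2];print("err",e)
print(line_to([*(p+e*.8),z0+.0057],speed=.05,f_stop=8),state()['position'],state()['gripper_width']*95)
set_gripper(.76);dwell(.3)
line_to([*p,.14],speed=.15)
move_ptp([.57,.1,.2],R(-np.pi/2));dwell(.2)
d,T=wrist();np.savez("w8.npz",T=T,**d)
cv2.imwrite("pics/cl.png",topdown(d,T,.54,.70,0,.2,.019,2400)[:,:,::-1]);print(state()['clock'])
E
```

```text
False [0.44297792 0.10747695 0.00771723]
w 55.905660834932384 0.007041397849428532
w 55.9159705612486
err [-4.42560902e-04 -1.28606188e-05]
False [0.62706375 0.09773998 0.01329146] 56.1160158180585
43.325
```

View pics/cl.png

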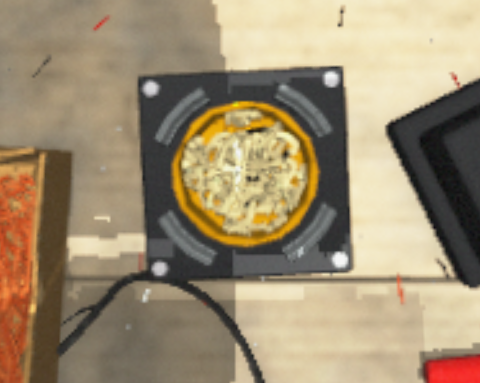

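```bash
python3 - <<'E'
from h import *
g=np.array([.4243,.2089]);A=.075
move_ptp([*g,.14],R(A+np.pi/2));set_gripper(.85);dwell(.2)
print(line_to([*g,.0165],speed=.1,f_stop=12),state()['position'])
set_gripper(0);z0=state()['position'][2];print("w",state()['gripper_width']*95,z0)
line_to([*g,.16],speed=.15);print("w",state()['gripper_width']*95)
p=np.array([.4548,.3336])
move_ptp([*p,.16],R(A));dwell(.3)
d,T=wrist();np.savez("w9.npz",T=T,**d)
cv2.imwrite("pics/rl.png",d['img'][:,:,::-1]);print(state()['clock'],p-state()['position'][:2])
E
```

```text
False [0.424982  0.2091503 0.0172866]
w 47.90871161327553 0.01659748776890882
w 47.81032882805791
51.5 [-2.63917133e-05  1.04435295e-04]
```

View pics/rl.png

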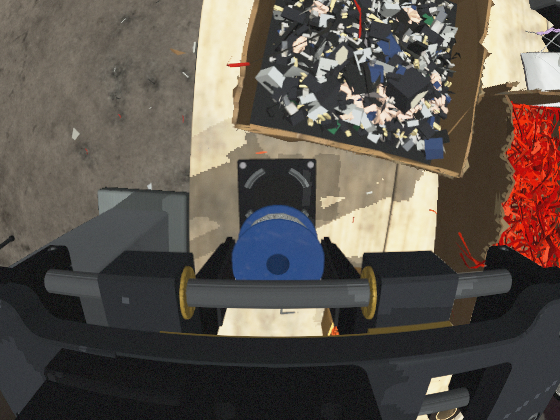

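```bash
python3 - <<'E'
from h import *
p=np.array([.4548,.3336]);A=.075
line_to([*p,.08],speed=.1);dwell(.3);e=p-state()['position'][:2];print("err",e)
print(line_to([*(p+e*.8),.0221],speed=.04,f_stop=8),state()['position'],state()['gripper_width']*95)
set_gripper(.72);dwell(.3)
line_to([*p,.15],speed=.15)
move_ptp([.40,.29,.2],R(-np.pi/2));dwell(.2)
d,T=wrist();np.savez("w10.npz",T=T,**d)
a=topdown(d,T,.38,.53,.24,.40,.019,2400)
move_ptp([.42,-.2,.3],R(-np.pi/2));dwell(.3)
d,T=wrist();np.savez("w11.npz",T=T,**d)
b=topdown(d,T,.38,.73,-.4,.14,0,700)
move_ptp([.25,-.3,.4],R(-np.pi/2));s=snapshot("side")
c=cv2.resize(s['img'][130:350,180:400],(440,440),interpolation=cv2.INTER_CUBIC)
W=np.zeros((600,800,3),np.uint8);W[:a.shape[0],:a.shape[1]]=a;W[:b.shape[0],400:400+b.shape[1]]=b[:,:400];W[0:0]=0
cv2.imwrite("pics/fin.png",W[:,:,::-1]);cv2.imwrite("pics/side1.png",c[:,:,::-1]);print(state()['clock'])
E
```

```text
err [-0.00032972 -0.00019405]
False [0.45478453 0.33359411 0.0224567 ] 47.65591025833031
61.05
```

View pics/fin.png

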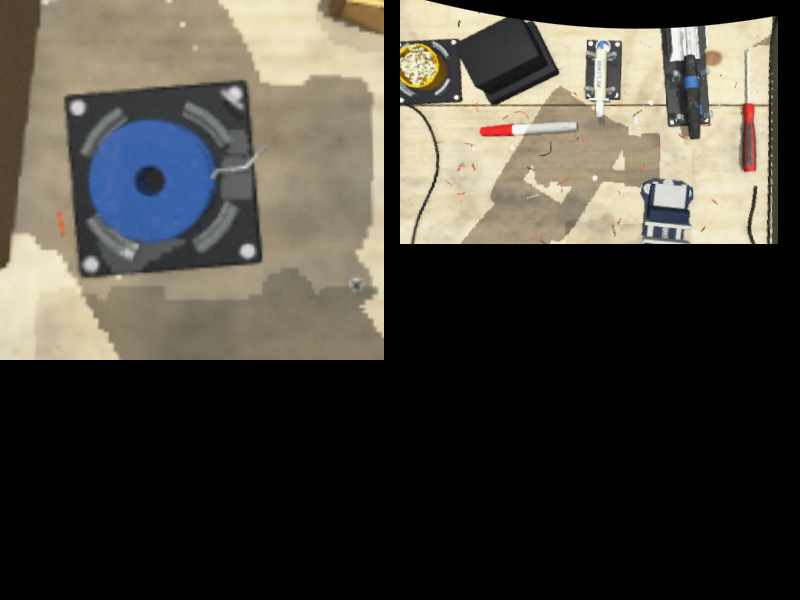

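View pics/side1.png

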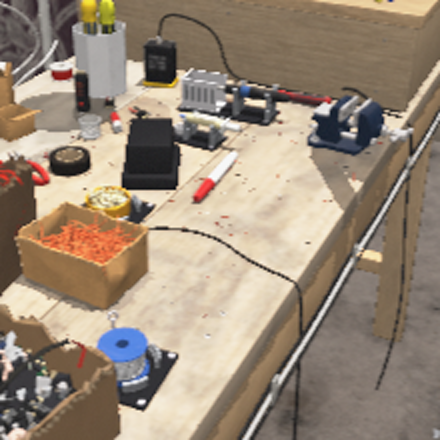

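```bash
python3 -c "
from workcell import *
print(finish_job(),state()['clock'])"
```

```text
the job is handed in; nothing more can be done
the job is handed in; nothing more can be done
```

All four soldering things are in their holders, placed in the order asked: iron, flux syringe, tip cleaner, solder reel. I handed the job in after about 61 s on the robot clock, with the arm clear of everything.

- **Iron:** the close-up after placing shows it in both saddles with its tip inside the heat guard.
- **Syringe:** it lies in both V saddles with the needle over the drip cup.
- **Cleaner:** it stands upright and centred between its four lugs.
- **Reel:** it lies flat between its lugs, about 2 mm off centre by estimate but within the play. I turned it a quarter turn so its wire end lies in a gap, away from the wire eye.
- **Marker and red screwdriver:** in the last overview both lie as they did at the start, and I never touched them.

I judged "fully seated" from the release heights (set to about 1 mm or less above each seat) and the pictures, since I had no direct height measurement. No descent met its force limit and no check failed or disagreed.

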